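Stock the bench turntable with the white bottles by size

ROBOT

A 6-joint arm with a two-finger parallel gripper is mounted at the origin on a cart in front of the work surface, level with it; the furniture and walls round the work are solid. World frame = base frame: x ahead of the robot, y to its left, z up, the work surface at z = 0. Lengths are in m, angles in degrees, forces in N, time in s.
With the tool pointing down it reaches from about 0.25 to 0.725 m from the base axis. Payload 9.7 kg.
Tool frame: the origin (TCP) lies midway between the tips of the shut fingers; the grasp point (between the pads) lies 19 mm behind it; z points along the fingers, y is the line along which they close (so a half turn about z gives the same grasp; the last joint's range is limited). The gripper opens to 85 mm and grips with 20 to 120 N. Pads are 22 mm wide; open, the fingers measure 114 mm over their backs; the gripper's body (76 mm by 85 mm) begins 54 mm behind the grasp point. The pads swing forward as they close: fully open they stand 13 mm farther back than shut.
Start: joints at [72.995, 4.979, 10.078, 95.1, 0, 90], TCP at [0.161, 0.526, 0.208] pointing down, gripper open.
Joint ranges: [-179.16, 179.16], [-48.56, 103.87], [-65.8, 70.77], [-126.05, 130.52], [-82.76, 87.17], [-180, 180]. Speed limits (degrees/s): [127.2, 127.2, 147.25, 180, 180, 180].

INTERFACE

Orientations are given as [roll, pitch, yaw] about the fixed x, y, z axes, in that order (R = Rz(yaw) Ry(pitch) Rx(roll)).
In Python, from workcell import bot gives the robot as it stands.
- The arm moves only by the shell command python3 -m crank 'ROWS' [FORCE]. ROWS is JSON, a list of rows, each an object with "gripper": the finger opening in mm, from 0 to 85.4; "travel": the shift along the tool's x, y, z in mm, a list of three; "twist": the turn, a rotation vector about the tool's x, y, z in rad, a list of three. In form: [{"gripper": gripper, "travel": [tx, ty, tz], "twist": [rx, ry, rz]}, ...]. A call has 1 to 12 rows; each row shifts and turns the commanded pose from where the row before left it, along the tool's axes as they then stand; what a row does not reach is not made up. A row lasts 1/8 s, in which the tool goes at most 62.5 mm and 10.7 degrees, less where a joint would pass 70% of its speed; a pose out of reach is approached as far as the arm can. A call is refused whole if a number of a shift passes 62.5 or a number of a turn 0.188, either way. A call with a gripper value outside its range is refused whole. The fingers move at their own pace and stop on an object; FORCE is the grip in N (left out, the last holds). Time passes only in rows, so rows that do not move let the fingers close. It gives the time, the measured TCP pose, the force, the opening and the grip force at its end, in the units of the state.
- bot.get_obs(): the state, without advancing time (a new reading comes with each control period).
- bot.camera(name): name is "side" or "top" or "wrist"; returns the picture (420x560x3 uint8, red, green, blue); there is no depth.
- bot.calibration(name): a dict with "vfov" (degrees; the focal length in pixels is half the picture's height over the tangent of half this angle, whatever the lens; pixels are square), "cx", "cy" (the principal point, pixels), "k1" (the pictures are not rectified: a ray, as slopes to the right and down, at radius r is drawn at 1 + k1 r^2 times it, then the intrinsics apply), "camera_from_world" (4x4, takes a point from world to camera coordinates). Camera axes: x right, y down, z forward; pixel columns grow to the right and rows downward; lengths in m; the calibration is good to about 2 mm. A picture is of the moment at which its call begins: read the wrist's pose just before it. calibration takes no time and is no camera call; for the wrist camera it gives the pose at the moment of the call.
- bot.job_done(): hands the job in; it is judged then, once.
The state is a dict: "time": time; "q": joint angles; "qd": joint speeds; "joint_efforts": joint torques, N m; "ee_pos": TCP position; "tcp_rot": TCP orientation; "wrist_force": force on the tool from outside, world axes, zero at the start; "torque": the same for the moment, N m; "opening": finger opening in m; "grasp_force": force on a finger pad.
Only numpy, scipy, OpenCV 4.12 (cv2) and the standard library are available. Lean on these libraries where they do the work, as an engineer would, in place of code of your own. Each camera call takes 0.05 s, during which the arm holds its last target. There are 200 camera calls.

TASK

Put the three white plastic bottles that stand singly along the front of the table (not those of the group in the back left corner) on the turntable, each standing upright in the middle of the ring marked for its size: the largest bottle in the largest ring, the middle one in the middle ring, the smallest in the smallest. The turntable turns freely: set the bottles down gently, without dropping them, and leave it turned as it is. Leave the brown glass bottle and the glass beaker where they stand.

Things in the scene. Friction and masses are not known exactly. Their poses are not given: they have to be found in the camera images.
- bottle_large_mid (a point): Largest white plastic bottle with a ridged white screw cap, loose, standing upright by itself in the front part of the table: body 62 mm across, 128 mm tall in all, cap 48 mm across over the top 20 mm and standing clear above the rounded shoulder, 220 to 430 g. Point: on the axis, half-way up (64 mm above its foot); z up along the axis. Can be held from above by the cap or round the body. Must end in the ring of its own size.
- bottle_medium_mid (a point): Middle-sized white plastic bottle with a ridged blue screw cap, loose, standing upright by itself in the front part of the table: body 51 mm across, 108 mm tall in all, cap 40 mm across over the top 18 mm and standing clear above the rounded shoulder, 150 to 310 g. Point: on the axis, half-way up (54 mm above its foot); z up along the axis. Can be held from above by the cap or round the body. Must end in the ring of its own size.
- bottle_small_mid (a point): Smallest white plastic bottle with a ridged blue screw cap, loose, standing upright by itself in the front part of the table: body 39 mm across, 80 mm tall in all, cap 31 mm across over the top 15 mm and standing clear above the rounded shoulder, 50 to 105 g. Point: on the axis, half-way up (40 mm above its foot); z up along the axis. Can be held from above by the cap or round the body. Must end in the ring of its own size.
- ring_large: Largest white ring mark on the turntable's disc, 72 mm inside diameter (62 mm bottle), line 3 mm wide and practically flat (bottles stand on the disc inside it). Origin: the ring's centre, on the disc's upper face, 22 mm above the table; z up, x away from the disc's centre, which lies 58 mm from it.
- ring_medium: Middle-sized white ring mark on the turntable's disc, 61 mm inside diameter (51 mm bottle), line 3 mm wide and practically flat (bottles stand on the disc inside it). Origin: the ring's centre, on the disc's upper face, 22 mm above the table; z up, x away from the disc's centre, which lies 58 mm from it.
- ring_small: Smallest white ring mark on the turntable's disc, 49 mm inside diameter (39 mm bottle), line 3 mm wide and practically flat (bottles stand on the disc inside it). Origin: the ring's centre, on the disc's upper face, 22 mm above the table; z up, x away from the disc's centre, which lies 58 mm from it.
- carousel_top (a joint): The black disc of the low turntable, 198 mm across, 22 mm high over the table, its foot does not move. It turns endlessly and easily on an upright axis (a sideways push of about 0.2 N at a ring is enough) and has no detents. Value: its angle in rad, growing anticlockwise seen from above; at 0 the large ring lies on the side away from the robot (+x); the medium ring follows 120 degrees and the small one 240 degrees anticlockwise from it. The start angle can be any.
- bottle_brown_mid (a point): Bystander, stays where it is: brown glass bottle with a black cap, 56 mm across, 112 mm tall, loose. Point: on the axis, half-way up.
- glass_beaker_mid (a point): Bystander, stays where it is: small clear glass beaker, open, 51 mm across (56 over the spout), 68 mm tall, loose. Point: on the axis, half-way up.
There are look-alikes about, which are no part of the job. What is shaped like the part that bears bottle_small_mid but pink is not meant.

How it is judged (in metres and radians):
At the end, for the whole second after the job is handed in: Each white bottle stands upright (0.08 rad) on the disc, released and at rest, within 12 mm of the centre of the ring of its size; the turntable is at rest, every ring within 12 mm of its start; brown bottle and beaker within 20 mm of their start (horizontal distance between bottle_large_mid and ring_large below 0.012 m and z of bottle_large_mid in the frame of ring_large between 0.058 and 0.07 m and angle between each of bottle_large_mid, bottle_medium_mid, bottle_small_mid's own z axis and vertical below 0.08 rad and linear speed of each of bottle_large, bottle_medium, bottle_small below 0.02 m/s and distance of each of ring_large, ring_medium, ring_small from where it was at the start of the episode below 0.012 m and horizontal distance between bottle_medium_mid and ring_medium below 0.012 m and z of bottle_medium_mid in the frame of ring_medium between 0.048 and 0.06 m and horizontal distance between bottle_small_mid and ring_small below 0.012 m and z of bottle_small_mid in the frame of ring_small between 0.034 and 0.046 m and velocity of joint carousel_top between -0.05 and 0.05 rad/s and distance of each of bottle_brown_mid, glass_beaker_mid from where it was at the start of the episode below 0.02 m); the robot touches nothing.
It fails at once if a bottle is dropped onto the turntable (falling faster than 0.6 m/s just above it) ((horizontal distance between bottle_large_mid and ring_large below 0.04 m and z of bottle_large_mid in the frame of ring_large below 0.084 m and linear speed of bottle_large above 0.6 m/s) or (horizontal distance between bottle_medium_mid and ring_medium below 0.04 m and z of bottle_medium_mid in the frame of ring_medium below 0.074 m and linear speed of bottle_medium above 0.6 m/s) or (horizontal distance between bottle_small_mid and ring_small below 0.04 m and z of bottle_small_mid in the frame of ring_small below 0.06 m and linear speed of bottle_small above 0.6 m/s)).
It fails at once if the turntable is turned: a ring moves more than 12 mm (about 12 degrees) from where it was at the start (distance of ring_large from where it was at the start of the episode above 0.012 m).
It fails at once if the brown glass bottle is shifted by more than 20 mm or knocked over (distance of bottle_brown_mid from where it was at the start of the episode above 0.02 m or angle between bottle_brown_mid's own z axis and vertical above 0.3 rad).
It fails at once if the glass beaker is shifted by more than 20 mm or knocked over (distance of glass_beaker_mid from where it was at the start of the episode above 0.02 m or angle between glass_beaker_mid's own z axis and vertical above 0.3 rad).
It also fails if it takes over 96 s, if anything falls off the work surface, if the arm or the gripper's body presses on something with over 40 N, if the wrist force passes 120 N, or if a joint passes its speed limit or range.

## Working session

There is one attempt and no reset: what is moved stays moved. The work goes in short steps, Python scripts to look and compute and a shell command to move; the robot and the scene stay as the last step left them, time stands still between calls to the robot, and variables do not carry over. Pictures are saved under pics/ and viewed, at most 14 in all, crops included, and the job is handed in when it is done.

```bash
ls; mkdir -p pics; python3 - <<'E'
from workcell import bot
import cv2
o=bot.get_obs();print(o)
for n in("top","side"):
    im=bot.camera(n);cv2.imwrite(f"pics/{n}0.png",im[:,:,::-1]);c=bot.calibration(n);print(n,c)
E
```

```text
pics
{'time': 0.0, 'q': array([ 7.29966067e+01,  5.01173793e+00,  1.00349908e+01,  9.50992203e+01,
       -1.23410125e-04,  9.00000535e+01]), 'qd': array([-0.03044751, -0.07661284,  0.0456558 , -0.04905074, -0.04287142,
        0.05757986]), 'joint_efforts': array([-1.12399139e-03, -5.20392931e+01,  4.64800429e+01,  1.64735690e-02,
       -1.38005812e-04,  2.61610791e-05]), 'ee_pos': array([0.16076199, 0.52571513, 0.20718177]), 'tcp_rot': array([-1.79924033e+02,  1.23480964e-04,  1.62996553e+02]), 'wrist_force': array([-0.48155492, -0.47728974,  1.40156411]), 'torque': array([0.0356595 , 0.00532664, 0.02994306]), 'grasp_force': 0.0, 'opening': 0.08552771364598227}
top {'vfov': 55.98173719861525, 'cx': 285.22052529675165, 'cy': 206.3990336992951, 'k1': -0.03847681067533423, 'camera_from_world': array([[ 0.02139124, -0.99976718, -0.00282907, -0.04227441],
       [-0.99618114, -0.02107475, -0.08472892,  0.47193303],
       [ 0.08464957,  0.00463072, -0.99640002,  1.25836275],
       [ 0.        ,  0.        ,  0.        ,  1.        ]])}
side {'vfov': 48.51929518906978, 'cx': 279.6326475946217, 'cy': 207.41043523649495, 'k1': -0.1633671448395289, 'camera_from_world': array([[ 0.35814509, -0.9335624 , -0.01390475, -0.21306239],
       [-0.73221751, -0.27160003, -0.62457261,  0.39639611],
       [ 0.57930097,  0.23386892, -0.78084295,  1.01704967],
       [ 0.        ,  0.        ,  0.        ,  1.        ]])}
```

View pics/top0.png

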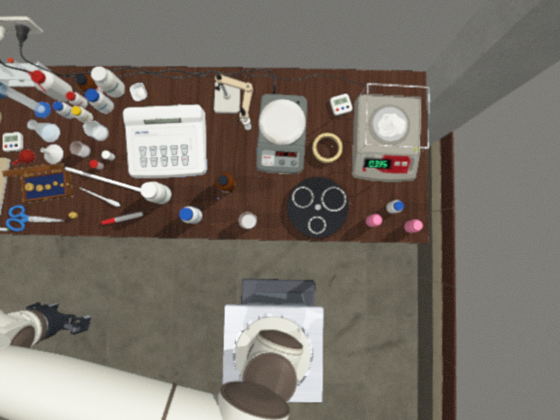

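View pics/side0.png

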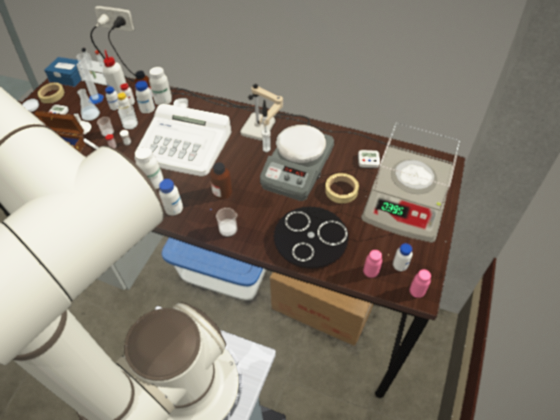

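Top view candidates:
- **Large bottle:** white cap at (155,192). It stands singly, unlike the group at upper left.
- **Medium bottle:** blue cap at (191,214).
- **Small bottle:** white body with blue cap at (395,207). The pink look-alikes at (374,220) and (414,225) are not meant.

The beaker is at (248,220), the brown bottle at (227,184) and the turntable at (317,206). I'll measure and confirm these in one enlarged crop.

```bash
cat > h.py <<'E'
import numpy as np, cv2
def cam(c):
    f=210/np.tan(np.radians(c["vfov"]/2)); T=np.array(c["camera_from_world"])
    return f,T
def ray(c,u,v):
    f,T=cam(c); x=np.array([(u-c["cx"])/f,(v-c["cy"])/f]); p=x.copy()
    for _ in range(20): p=x/(1+c["k1"]*(p@p))
    R=T[:3,:3]; return -R.T@T[:3,3], R.T@np.array([p[0],p[1],1.])
def plane(c,u,v,z):
    o,d=ray(c,u,v); return o+d*(z-o[2])/d[2]
def proj(c,P):
    f,T=cam(c); q=T[:3,:3]@np.array(P)+T[:3,3]; p=q[:2]/q[2]; p=p*(1+c["k1"]*(p@p))
    return p*f+[c["cx"],c["cy"]]
def blobs(m,lo):
    n,l,s,ce=cv2.connectedComponentsWithStats(m.astype(np.uint8))
    return [(ce[i].round(1),s[i,4],s[i,:4]) for i in range(1,n) if s[i,4]>=lo]
E
python3 - <<'E'
from workcell import bot
from h import *
t=cv2.imread("pics/top0.png");s=cv2.imread("pics/side0.png")
ct,cs=bot.calibration("top"),bot.calibration("side")
for n,im,c,roi in(("top",t,ct,[(140,170,430,240)]),("side",s,cs,[(125,140,440,300)])):
    x0,y0,x1,y1=roi[0]
    hsv=cv2.cvtColor(im,cv2.COLOR_BGR2HSV)
    H,S,V=cv2.split(hsv)
    m=np.zeros(H.shape,bool);m[y0:y1,x0:x1]=1
    for nm,mm in(("blue",(H>100)&(H<128)&(S>110)),("white",(S<70)&(V>110)),):
        for b in blobs(mm&m,12): print(n,nm,b[0],b[1],b[2],"z.022",plane(c,*b[0],.022).round(4)[:2],"z.08",plane(c,*b[0],.08)[:2].round(4),"z.108",plane(c,*b[0],.108)[:2].round(4),"z.128",plane(c,*b[0],.128)[:2].round(4))
a=cv2.resize(t[170:240,140:440],None,fx=2.6,fy=2.6,interpolation=2)
b=cv2.resize(s[195:305,265:445],None,fx=3.4,fy=3.4,interpolation=2)
o=np.zeros((a.shape[0]+b.shape[0],780,3),np.uint8);o[:a.shape[0],:a.shape[1]]=a;o[a.shape[0]:,:b.shape[1]]=b
cv2.imwrite("pics/crop0.png",o)
E
```

```text
top blue [398.5 205.2] 71 [394 201  10   9] z.022 [ 0.4842 -0.399 ] z.08 [ 0.4788 -0.3825] z.108 [ 0.4761 -0.3746] z.128 [ 0.4742 -0.3689]
top blue [185.3 213.6] 133 [179 208  14  12] z.022 [0.4423 0.2905] z.08 [0.4388 0.2755] z.108 [0.4371 0.2683] z.128 [0.4358 0.2631]
top white [169.6 173.1] 459 [140 170  67   8] z.022 [0.5738 0.3479] z.08 [0.5642 0.3303] z.108 [0.5596 0.3218] z.128 [0.5563 0.3157]
top white [290. 170.] 19 [281 170  19   1] z.022 [ 0.5918 -0.0453] z.08 [ 0.5815 -0.0449] z.108 [ 0.5765 -0.0448] z.128 [ 0.5729 -0.0447]
top white [383.8 175. ] 499 [352 170  65  11] z.022 [ 0.582  -0.3512] z.08 [ 0.5721 -0.3369] z.108 [ 0.5673 -0.33  ] z.128 [ 0.5639 -0.3251]
top white [155.3 191.7] 540 [140 181  32  23] z.022 [0.5116 0.3919] z.08 [0.5049 0.3723] z.108 [0.5017 0.3628] z.128 [0.4994 0.3561]
top white [301.5 196.5] 90 [292 186  22  22] z.022 [ 0.5058 -0.0842] z.08 [ 0.4994 -0.0821] z.108 [ 0.4963 -0.0811] z.128 [ 0.494  -0.0804]
top white [335.1 201.6] 103 [321 187  25  25] z.022 [ 0.4915 -0.1932] z.08 [ 0.4857 -0.1861] z.108 [ 0.4829 -0.1827] z.128 [ 0.481  -0.1803]
top
[... 4507 characters left out ...]
27 -0.0023] z.128 [ 0.2034 -0.0093]
side white [172.3 288.6] 57 [167 282  11  13] z.022 [0.1967 0.1335] z.08 [0.1728 0.1071] z.108 [0.1613 0.0943] z.128 [0.153  0.0852]
side white [154.6 297.5] 29 [151 295  10   5] z.022 [0.1582 0.163 ] z.08 [0.1365 0.1349] z.108 [0.126  0.1214] z.128 [0.1185 0.1117]
side white [168.5 298.2] 28 [163 297  12   3] z.022 [0.1695 0.1294] z.08 [0.1471 0.1032] z.108 [0.1363 0.0906] z.128 [0.1286 0.0816]
side white [191.1 297.9] 19 [188 296   7   4] z.022 [0.1909 0.0772] z.08 [0.1673 0.0541] z.108 [0.1559 0.0429] z.128 [0.1478 0.0349]
side white [204.5 298. ] 22 [201 296   9   4] z.022 [0.2027 0.0462] z.08 [0.1785 0.0248] z.108 [0.1668 0.0144] z.128 [0.1584 0.007 ]
```

View pics/crop0.png

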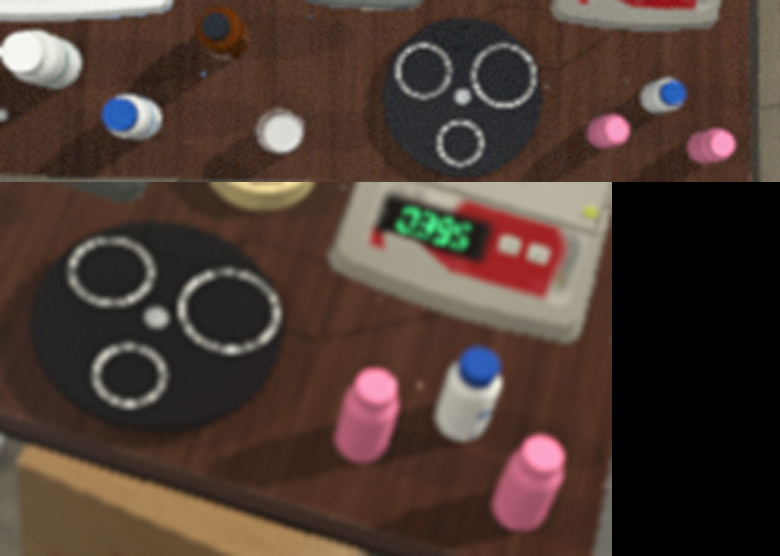

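The crop confirms the small target: the white bottle with the blue cap at (398,205), between the two pink ones. On the turntable, the large ring is back right, the medium ring back left and the small ring in front. I'll move over the large bottle.

```bash
python3 -m crank '[{"gripper":85,"travel":[-53,-9,0],"twist":[0,0,0]},{"gripper":85,"travel":[-53,-9,0],"twist":[0,0,0]},{"gripper":85,"travel":[-53,-9,0],"twist":[0,0,0]},{"gripper":85,"travel":[-53,-9,0],"twist":[0,0,0]},{"gripper":85,"travel":[-53,-9,0],"twist":[0,0,0]},{"gripper":85,"travel":[-53,-9,0],"twist":[0,0,0]},{"gripper":85,"travel":[-53,-9,0],"twist":[0,0,0]},{"gripper":85,"travel":[0,0,0],"twist":[0,0,-0.157]},{"gripper":85,"travel":[0,0,0],"twist":[0,0,-0.157]},{"gripper":85,"travel":[0,0,0],"twist":[0,0,-0.157]},{"gripper":85,"travel":[0,0,0],"twist":[0,0,-0.157]},{"gripper":85,"travel":[0,0,0],"twist":[0,0,-0.157]}]'
python3 - <<'E'
from workcell import bot
from h import *
o=bot.get_obs();print(o['q'].round(1),o['ee_pos'],o['tcp_rot'])
c=bot.calibration("wrist");print(c)
cv2.imwrite("pics/w1.png",bot.camera("wrist")[:,:,::-1])
cv2.imwrite("pics/t1.png",bot.camera("top")[:,:,::-1])
E
```

```text
time: 1.6
ee_pos: [0.4971, 0.3571, 0.2074]
tcp_rot: [-180.0, -0.1, -151.7]
wrist_force: [-0.9, -0.0, 0.7]
opening: 0.0852
grasp_force: 0.0
[35.7 13.9 20.1 96.3 -0.   7.4] [0.49709802 0.35708906 0.20736849] [-1.79992068e+02 -5.32368601e-02 -1.51733789e+02]
{'vfov': 71.05745970013318, 'cx': 287.7130381442621, 'cy': 207.46061281293646, 'k1': -0.007450596798407871, 'camera_from_world': array([[-4.73381894e-01,  8.80856742e-01,  9.90974117e-04,
        -7.96251444e-02],
       [ 8.37531495e-01,  4.49749384e-01,  3.10268410e-01,
        -6.17080702e-01],
       [ 2.72856331e-01,  1.47705420e-01, -9.50648479e-01,
         1.90757100e-01],
       [ 0.00000000e+00,  0.00000000e+00,  0.00000000e+00,
         1.00000000e+00]])}
```

View pics/w1.png

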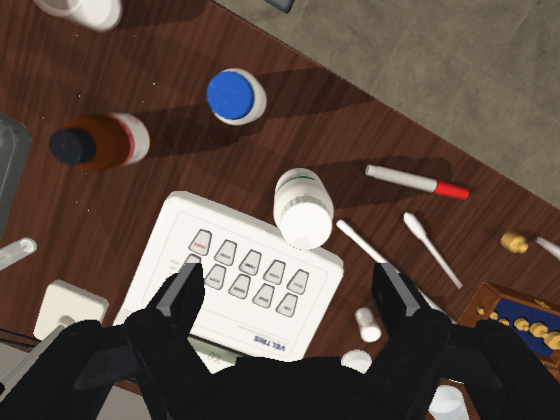

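The wrist view shows the large bottle's cap at about (306,224) beside the keypad, and the medium blue cap at (231,96). I'll measure both.

```bash
python3 - <<'E'
from workcell import bot
from h import *
c=bot.calibration("wrist");w=cv2.imread("pics/w1.png")
H,S,V=cv2.split(cv2.cvtColor(w,cv2.COLOR_BGR2HSV))
b=max(blobs((H>100)&(H<128)&(S>110)&(np.indices(H.shape)[0]<160),200),key=lambda b:b[1]);print("medium cap",b,[plane(c,*b[0],z)[:2].round(4) for z in(.1,.108)])
g=V[150:270,255:350];print(cv2.resize(g,(24,30),interpolation=cv2.INTER_AREA))
for th in(200,215,230,240): print(th,[(x[0]+[255,150],x[1],x[2]) for x in blobs(g>th,150)])
print([plane(c,306,224,z)[:2].round(4) for z in(.12,.128)])
ct=bot.calibration("top");print(plane(ct,148.5,190.4,.128))
# projected model circles for check
for z,r in((.128,.023),(.118,.024),(.0,.031)): print(z,proj(c,[.4985,.3585,z]))
E
```

```text
medium cap (array([229.8,  95.2]), np.int32(1783), array([207,  72,  47,  48], dtype=int32)) [array([0.4386, 0.2692]), array([0.4382, 0.2707])]
[[ 76  75  78  72  74  84  85  86  70  65  68  78  74  70  77  80  76  84
   81  78  82  82  80  78]
 [ 75  78  75  70  75  77  81  75  66  67  74  77  71  73  80  76  80  84
   79  80  83  78  80  77]
 [ 75  79  70  73  77  76  75  62  61  65  76  73  69  78  78  75  84  81
   80  82  79  77  76  75]
 [ 78  74  70  76  76  78  68  59  59  65  72  70  76  79  71  75  73  64
   66  64  58  56  56  59]
 [ 79  70  73  76  77  75  62  59  63  90 103 103  97  66  54  59  56  55
   58  57  57  55  58  57]
 [ 74  69  75  75  77  66  59  92 170 177 152 143 143 143 113  65  54  56
   59  56  56  57  59  56]
 [ 69  73  75  76  71  61 104 205 186 153 128 109 106 122 148 133  60  58
   57  56  57  58  57  57]
 [ 71  76  75  75  66  73 210 184 142 145 147 145 143 137 125 150 114  59
   57  56  57  57  54  55]
 [ 74  75  76  69  61 138 197 169 188 177 165 159 154 152 149 151 154  74
   57  56  58  53  55  54]
 [ 76  75  72  64  55 183 190 203 199 202 201 1
[... 1896 characters left out ...]
0 197 166 247 247 247 247 244 244 245 248 248 247
  244 233 205 183 113  82]
 [185 244 247 176 215 226 225 191 247 247 246 221 246 246 245 243 244 246
  247 247 245 222 113  78]]
200 [(array([295. , 233.3]), np.int32(4348), array([ 0, 23, 87, 97], dtype=int32))]
215 [(array([295.3, 235.1]), np.int32(4094), array([ 0, 39, 87, 81], dtype=int32))]
230 [(array([295.5, 236.6]), np.int32(3857), array([ 0, 42, 86, 78], dtype=int32))]
240 [(array([295.9, 237.2]), np.int32(3491), array([ 0, 47, 86, 73], dtype=int32))]
[array([0.5059, 0.3812]), array([0.5034, 0.3793])]
[0.50287814 0.37677473 0.128     ]
0.128 [288.04390364 208.9887666 ]
0.118 [288.02116552 205.52353753]
0.0 [287.83881254 177.73708776]
```

Large bottle at about (0.503,0.378), with both views agreeing. I'll go down and grip it round the body.

```bash
python3 -m crank '[{"gripper":85,"travel":[-7.5,8,0],"twist":[0,0,0]},{"gripper":85,"travel":[-7.5,7.5,0],"twist":[0,0,0]},{"gripper":85,"travel":[0,0,30],"twist":[0,0,0]},{"gripper":85,"travel":[0,0,35],"twist":[0,0,0]},{"gripper":85,"travel":[0,0,35],"twist":[0,0,0]},{"gripper":85,"travel":[0,0,30],"twist":[0,0,0]},{"gripper":85,"travel":[0,0,17],"twist":[0,0,0]},{"gripper":85,"travel":[0,0,0],"twist":[0,0,0]},{"gripper":55,"travel":[0,0,0],"twist":[0,0,0]},{"gripper":55,"travel":[0,0,0],"twist":[0,0,0]},{"gripper":55,"travel":[0,0,0],"twist":[0,0,0]},{"gripper":55,"travel":[0,0,0],"twist":[0,0,0]}]' 40
python3 - <<'E'
from workcell import bot
from h import *
# ring geometry from the top view: fit ellipse to ring pixels, cast to z=.022
t=cv2.imread("pics/t1.png");c=bot.calibration("top")
H,S,V=cv2.split(cv2.cvtColor(t,cv2.COLOR_BGR2HSV))
yy,xx=np.indices(V.shape)
# dark disc: black, low saturation
pts=[]
for n,(u,v,r0,r1) in dict(med=(303.5,197.3,7,13),large=(333.5,199,8.5,15),small=(316.5,224.7,5,12),hub=(317.5,206.7,0,4)).items():
    d=np.hypot(xx-u,yy-v);m=(d>=r0)&(d<=r1);w=np.clip(V.astype(float)-90,0,None)*m
    # algebraic circle fit in world coordinates, weighted
    P=np.array([plane(c,x,y,.022)[:2] for x,y in zip(xx[w>0],yy[w>0])]);W=np.sqrt(w[w>0])
    A=np.c_[P,np.ones(len(P))]*W[:,None];s=np.linalg.lstsq(A,(P**2).sum(1)*W,rcond=None)[0]
    ce=s[:2]/2;print(n,ce.round(4),"r",np.sqrt(s[2]+ce@ce).round(4),"mean",np.average(P,axis=0,weights=W**2).round(4))
E
```

```text
time: 3.2
ee_pos: [0.5039, 0.3787, 0.0632]
tcp_rot: [180.0, 0.2, -152.0]
wrist_force: [-0.6, -0.4, 5.7]
opening: 0.0562
grasp_force: 40.9
med [ 0.5048 -0.0875] r 0.032 mean [ 0.5048 -0.0792]
large [ 0.501  -0.1877] r 0.0374 mean [ 0.4864 -0.1867]
small [ 0.4159 -0.1344] r 0.026 mean [ 0.4163 -0.1326]
hub [ 0.4737 -0.1365] r 0.0061 mean [ 0.4736 -0.1364]
```

The opening is 56 mm where the body should give 62, so the pads may be on the shoulder. I'll look.

```bash
python3 - <<'E'
from workcell import bot
from h import *
w=bot.camera("wrist")[:,:,::-1];s=bot.camera("side")[:,:,::-1]
a=cv2.resize(s[110:230,90:260],None,fx=2.8,fy=2.8)
o=np.zeros((420,800,3),np.uint8);o[:,:400]=w[:,90:490];o[:336,400:400+400]=a[:,:400]
cv2.imwrite("pics/w2.png",o)
E
```

```text
(no output)
```

View pics/w2.png

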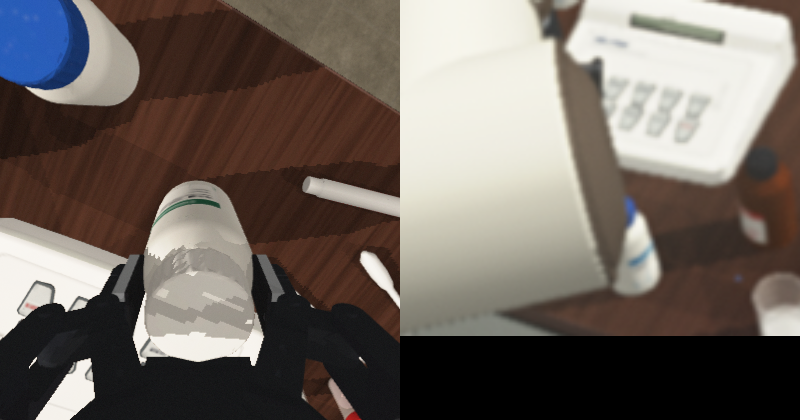

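The bottle stands upright between the pads, but the contact is doubtful. I'll open, rise, and try the cap instead.

```bash
python3 -m crank '[{"gripper":80,"travel":[0,0,0],"twist":[0,0,0]},{"gripper":80,"travel":[0,0,0],"twist":[0,0,0]},{"gripper":80,"travel":[0,0,0],"twist":[0,0,0]},{"gripper":80,"travel":[0,0,-16],"twist":[0,0,0]},{"gripper":80,"travel":[0,0,-17],"twist":[0,0,0]},{"gripper":80,"travel":[0,0,0],"twist":[0,0,0]},{"gripper":40,"travel":[0,0,0],"twist":[0,0,0]},{"gripper":40,"travel":[0,0,0],"twist":[0,0,0]},{"gripper":40,"travel":[0,0,0],"twist":[0,0,0]},{"gripper":40,"travel":[0,0,0],"twist":[0,0,0]}]' 40
python3 - <<'E'
from workcell import bot
from h import *
cv2.imwrite("pics/w3.png",bot.camera("wrist")[100:400,90:490,::-1])
E
```

```text
time: 4.55
ee_pos: [0.5031, 0.3779, 0.0938]
tcp_rot: [-180.0, -0.0, -152.0]
wrist_force: [-0.5, -0.5, 1.9]
opening: 0.0434
grasp_force: 40.9
```

View pics/w3.png

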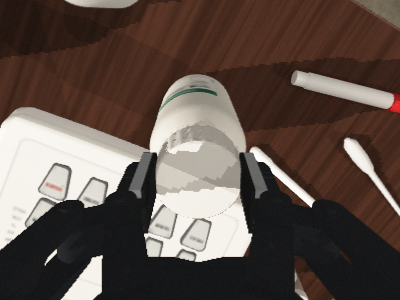

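The readings run about 5 mm low: 43 on the 48 mm cap and 56 on the 62 mm body. So this cap grip is sound. Lift and carry.

```bash
python3 -m crank '[{"gripper":38,"travel":[0,0,-5],"twist":[0,0,0]},{"gripper":38,"travel":[0,0,-20],"twist":[0,0,0]},{"gripper":38,"travel":[0,0,-35],"twist":[0,0,0]},{"gripper":38,"travel":[0,0,-40],"twist":[0,0,0]},{"gripper":38,"travel":[0,0,-30],"twist":[0,0,0]},{"gripper":38,"travel":[0,0,-10],"twist":[0,0,0]},{"gripper":38,"travel":[12,-22,0],"twist":[0,0,0]},{"gripper":38,"travel":[20,-37,0],"twist":[0,0,0]},{"gripper":38,"travel":[22,-41,0],"twist":[0,0,0]},{"gripper":38,"travel":[22,-41,0],"twist":[0,0,0]},{"gripper":38,"travel":[22,-41,0],"twist":[0,0,0]},{"gripper":38,"travel":[22,-41,0],"twist":[0,0,0]}]' 55
python3 -m crank '[{"gripper":38,"travel":[22,-41,0],"twist":[0,0,0]},{"gripper":38,"travel":[22,-41,0],"twist":[0,0,0]},{"gripper":38,"travel":[22,-41,0],"twist":[0,0,0]},{"gripper":38,"travel":[22,-41,0],"twist":[0,0,0]},{"gripper":38,"travel":[22,-41,0],"twist":[0,0,0]},{"gripper":38,"travel":[20,-37,0],"twist":[0,0,0]},{"gripper":38,"travel":[12,-24,0],"twist":[0,0,0]},{"gripper":38,"travel":[5,-9,0],"twist":[0,0,0]},{"gripper":38,"travel":[0,0,0],"twist":[0,0,0]},{"gripper":38,"travel":[0,0,0],"twist":[0,0,0]}]'
python3 - <<'E'
from workcell import bot
from h import *
o=bot.get_obs();print(o['q'].round(1))
w=bot.camera("wrist")[:,:,::-1];cv2.imwrite("pics/w4.png",w)
E
```

```text
time: 6.1
ee_pos: [0.5013, 0.1231, 0.2325]
tcp_rot: [180.0, -0.1, -152.0]
wrist_force: [-0.6, 0.7, -2.4]
opening: 0.0427
grasp_force: 55.8
time: 7.35
ee_pos: [0.5009, -0.1862, 0.2337]
tcp_rot: [180.0, -0.0, -152.0]
wrist_force: [0.2, 0.4, -2.4]
opening: 0.0429
grasp_force: 55.9
[-20.4   3.5  11.4  97.9   0.  -48.4]
```

View pics/w4.png

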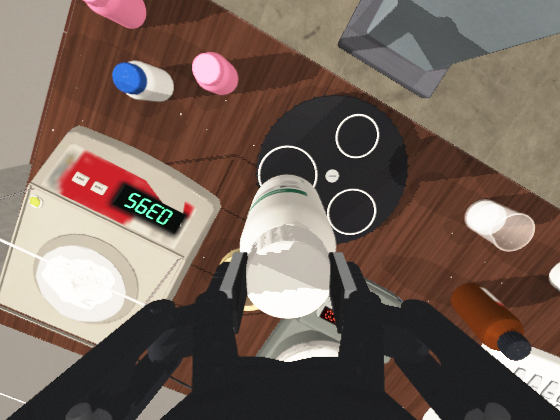

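The bottle is held upright. The wrist view is sharp: hub (332,176), small ring (357,135), medium ring (352,211), large ring (288,173). I'll refine the ring positions from it.

```bash
python3 - <<'E'
from workcell import bot
from h import *
w=cv2.imread("pics/w4.png");c=bot.calibration("wrist")
H,S,V=cv2.split(cv2.cvtColor(w,cv2.COLOR_BGR2HSV));yy,xx=np.indices(V.shape)
for n,(u,v,r0,r1) in dict(med=(352,211,15,29),large=(288,173,18,34),small=(357,135,13,27),hub=(332,176,0,9)).items():
    d=np.hypot(xx-u,yy-v);m=(d>=r0)&(d<=r1)&(V>150)
    if n=="large": m&=(yy<172)|(xx>318)
    if n=="med": m&=xx>322
    P=np.array([plane(c,x,y,.022)[:2] for x,y in zip(xx[m],yy[m])])
    s=np.linalg.lstsq(np.c_[P,np.ones(len(P))],(P**2).sum(1),rcond=None)[0];ce=s[:2]/2
    print(n,ce.round(4),"r",np.sqrt(s[2]+ce@ce).round(4),len(P),P.mean(0).round(4))
b=[x for x in blobs((H>100)&(H<128)&(S>110)&(xx<200)&(yy<120),200)];print([(x[0],plane(c,*x[0],.076)) for x in b])
E
```

```text
med [ 0.5057 -0.0869] r 0.0324 359 [ 0.5084 -0.0896]
large [ 0.5006 -0.1867] r 0.0372 199 [ 0.4787 -0.199 ]
small [ 0.416 -0.133] r 0.0259 297 [ 0.4159 -0.1337]
hub [ 0.4741 -0.1351] r 0.0061 136 [ 0.474  -0.1351]
[(array([128.8,  77.9]), array([ 0.47761122, -0.38061569,  0.076     ]))]
```

All agree to about 1 mm. Lower gently.

```bash
python3 -m crank '[{"gripper":38,"travel":[0,-0.8,20],"twist":[0,0,0]},{"gripper":38,"travel":[0,0,35],"twist":[0,0,0]},{"gripper":38,"travel":[0,0,30],"twist":[0,0,0]},{"gripper":38,"travel":[0,0,18],"twist":[0,0,0]},{"gripper":38,"travel":[0,0,8],"twist":[0,0,0]},{"gripper":38,"travel":[0,0,3],"twist":[0,0,0]},{"gripper":38,"travel":[0,0,2],"twist":[0,0,0]},{"gripper":38,"travel":[0,0,1],"twist":[0,0,0]},{"gripper":38,"travel":[0,0,0],"twist":[0,0,0]}]'
```

```text
time: 8.52
ee_pos: [0.5015, -0.1879, 0.1172]
tcp_rot: [-180.0, 0.0, -152.0]
wrist_force: [0.5, 0.6, -2.9]
opening: 0.0429
grasp_force: 56.0
```

```bash
python3 -m crank '[{"gripper":38,"travel":[0,0,0.5],"twist":[0,0,0]},{"gripper":38,"travel":[0,0,0.5],"twist":[0,0,0]},{"gripper":38,"travel":[0,0,0],"twist":[0,0,0]}]'
```

```text
time: 8.9
ee_pos: [0.5014, -0.1879, 0.1159]
tcp_rot: [-180.0, 0.0, -152.0]
wrist_force: [-0.6, -0.9, -2.1]
opening: 0.043
grasp_force: 56.0
```

```bash
python3 -m crank '[{"gripper":38,"travel":[0,0,0.6],"twist":[0,0,0]},{"gripper":38,"travel":[0,0,0],"twist":[0,0,0]},{"gripper":44,"travel":[0,0,0],"twist":[0,0,0]},{"gripper":48,"travel":[0,0,0],"twist":[0,0,0]},{"gripper":56,"travel":[0,0,0],"twist":[0,0,0]},{"gripper":66,"travel":[0,0,0],"twist":[0,0,0]},{"gripper":66,"travel":[0,0,0],"twist":[0,0,0]},{"gripper":66,"travel":[0,0,-10],"twist":[0,0,0]},{"gripper":66,"travel":[0,0,-25],"twist":[0,0,0]},{"gripper":66,"travel":[0,0,-40],"twist":[0,0,0]},{"gripper":66,"travel":[0,0,-45],"twist":[0,0,0]}]'
python3 - <<'E'
from workcell import bot
from h import *
o=bot.get_obs();print(o['ee_pos'],o['tcp_rot'])
cv2.imwrite("pics/w5.png",bot.camera("wrist")[:,:,::-1])
E
```

```text
time: 10.28
ee_pos: [0.5011, -0.1877, 0.2369]
tcp_rot: [180.0, -0.0, -152.0]
wrist_force: [0.7, 0.2, 0.2]
opening: 0.0659
grasp_force: 0.0
[ 0.50105129 -0.18774101  0.23691058] [ 1.79996834e+02 -6.77854587e-03 -1.52027168e+02]
```

View pics/w5.png

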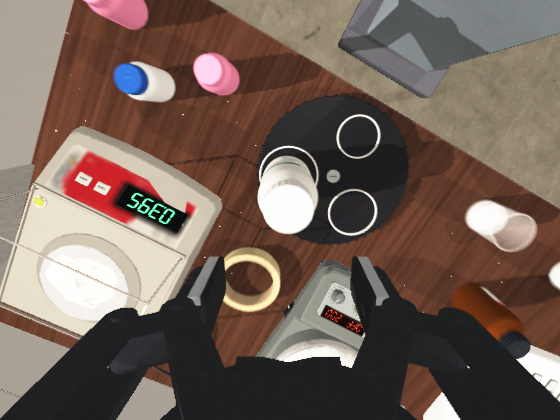

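The large bottle is in its ring and the disc has not turned. Next I'll go over the small bottle, with the fingers closing along 178° to keep clear of the pink ones.

```bash
python3 -m crank '[{"gripper":66,"travel":[22.4,-32,0],"twist":[0,0,0]},{"gripper":66,"travel":[22.4,-32,0],"twist":[0,0,0]},{"gripper":66,"travel":[22.4,-32,0],"twist":[0,0,0]},{"gripper":66,"travel":[22.4,-32,0],"twist":[0,0,0]},{"gripper":66,"travel":[22,-32,0],"twist":[0,0,0]},{"gripper":62,"travel":[0,0,0],"twist":[0,0,-0.1745]},{"gripper":62,"travel":[0,0,0],"twist":[0,0,-0.1745]},{"gripper":62,"travel":[0,0,0],"twist":[0,0,-0.1745]},{"gripper":62,"travel":[0,0,0],"twist":[0,0,-0.1745]},{"gripper":62,"travel":[0,0,0],"twist":[0,0,-0.1745]},{"gripper":62,"travel":[0,0,0],"twist":[0,0,-0.1745]},{"gripper":62,"travel":[0,0,0],"twist":[0,0,0]}]'
python3 - <<'E'
from workcell import bot
from h import *
o=bot.get_obs();print(o['ee_pos'],o['tcp_rot'],o['q'])
c=bot.calibration("wrist");w=bot.camera("wrist")[:,:,::-1].copy();cv2.imwrite("pics/w6.png",w)
H,S,V=cv2.split(cv2.cvtColor(w,cv2.COLOR_BGR2HSV))
for x in blobs((H>100)&(H<128)&(S>110),200): print(x[0],x[1],[plane(c,*x[0],z)[:2].round(4) for z in(.074,.08)])
for x in blobs((H>150)&(S>60)&(V>120),300): print("pink",x[0],x[1],plane(c,*x[0],.05).round(4))
E
```

```text
time: 11.82
ee_pos: [0.4779, -0.3815, 0.2358]
tcp_rot: [-180.0, -0.0, -92.1]
wrist_force: [0.3, -0.4, 0.1]
opening: 0.0625
grasp_force: 0.0
[ 0.47786518 -0.38151871  0.23584314] [-1.79975782e+02 -1.81837870e-02 -9.21061306e+01] [-3.86031106e+01  1.45713771e+01  2.41534157e+01  9.95517548e+01
 -2.13462505e-04 -1.26496984e+02]
[287.6 183.2] 542 [array([ 0.478 , -0.3829]), array([ 0.478 , -0.3844])]
pink [333. 126.] 594 [ 0.4234 -0.4428  0.05  ]
pink [176.4 180.2] 2190 [ 0.6138 -0.386   0.05  ]
pink [322.2 222.8] 854 [ 0.4359 -0.3237  0.05  ]
```

View pics/w6.png

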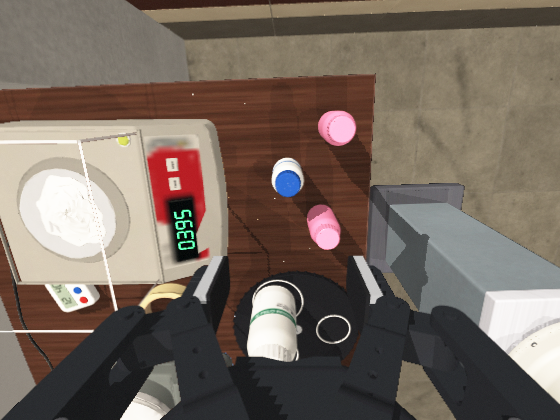

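The small bottle's blue cap is at (288,183), giving (0.478,-0.383), with clear room on both finger sides. Descend and grip the body.

```bash
python3 -m crank '[{"gripper":62,"travel":[1.5,0,30],"twist":[0,0,0]},{"gripper":62,"travel":[0,0,45],"twist":[0,0,0]},{"gripper":62,"travel":[0,0,45],"twist":[0,0,0]},{"gripper":62,"travel":[0,0,40],"twist":[0,0,0]},{"gripper":62,"travel":[0,0,30],"twist":[0,0,0]},{"gripper":62,"travel":[0,0,14],"twist":[0,0,0]},{"gripper":62,"travel":[0,0,0],"twist":[0,0,0]},{"gripper":28,"travel":[0,0,0],"twist":[0,0,0]},{"gripper":28,"travel":[0,0,0],"twist":[0,0,0]},{"gripper":28,"travel":[0,0,0],"twist":[0,0,0]},{"gripper":28,"travel":[0,0,0],"twist":[0,0,0]}]' 30
```

```text
time: 13.25
ee_pos: [0.4785, -0.3836, 0.033]
tcp_rot: [-179.9, -0.1, -92.1]
wrist_force: [-0.9, 0.2, 5.8]
opening: 0.0332
grasp_force: 28.1
```

The body grip reads 33 mm, as expected with the 5 mm offset. Lift over everything and carry to the small ring.

```bash
python3 -m crank '[{"gripper":26,"travel":[0,0,-8],"twist":[0,0,0]},{"gripper":26,"travel":[0,0,-30],"twist":[0,0,0]},{"gripper":26,"travel":[0,0,-45],"twist":[0,0,0]},{"gripper":26,"travel":[0,0,-45],"twist":[0,0,0]},{"gripper":26,"travel":[0,0,-32],"twist":[0,0,0]},{"gripper":26,"travel":[0,0,-10],"twist":[0,0,0]},{"gripper":26,"travel":[-20,6,0],"twist":[0,0,0]},{"gripper":26,"travel":[-38,11,0],"twist":[0,0,0]},{"gripper":26,"travel":[-45,13,0],"twist":[0,0,0]},{"gripper":26,"travel":[-45,13,0],"twist":[0,0,0]},{"gripper":26,"travel":[-45,13,0],"twist":[0,0,0]},{"gripper":26,"travel":[-35,10,0],"twist":[0,0,0]}]'
python3 -m crank '[{"gripper":26,"travel":[-16,5,0],"twist":[0,0,0]},{"gripper":26,"travel":[-3.6,0.6,0],"twist":[0,0,0]},{"gripper":26,"travel":[0,0,0],"twist":[0,0,0]},{"gripper":26,"travel":[0,0,0],"twist":[0,0,0]}]'
python3 - <<'E'
from workcell import bot
from h import *
o=bot.get_obs();print(o['ee_pos'],o['tcp_rot'],o['q'].round(1))
w=bot.camera("wrist")[:,:,::-1];cv2.imwrite("pics/w7.png",w)
E
```

```text
time: 14.75
ee_pos: [0.4189, -0.1511, 0.2003]
tcp_rot: [179.9, 0.0, -92.0]
wrist_force: [0.5, 0.6, -1.7]
opening: 0.0333
grasp_force: 26.8
time: 15.25
ee_pos: [0.4152, -0.1338, 0.201]
tcp_rot: [180.0, 0.0, -92.1]
wrist_force: [-0.5, 0.8, -0.6]
opening: 0.0329
grasp_force: 26.8
[ 0.41520899 -0.13377114  0.20096527] [ 1.79968791e+02  1.53932362e-03 -9.20941392e+01] [ -17.9  -10.6   -5.7   95.    -0.  -105.8]
```

View pics/w7.png

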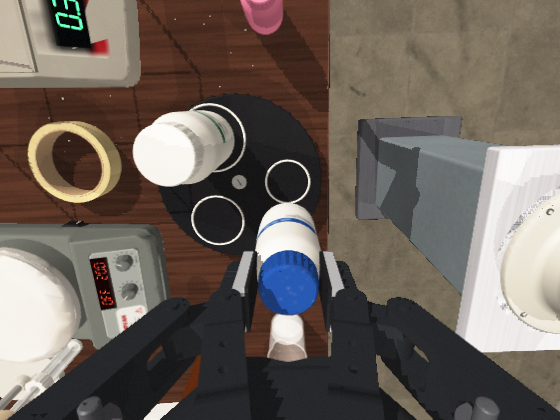

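Small bottle held upright just short of its ring (287,182); disc unchanged. Lower.

```bash
python3 -m crank '[{"gripper":26,"travel":[0,-0.8,25],"twist":[0,0,0]},{"gripper":26,"travel":[0,0,40],"twist":[0,0,0]},{"gripper":26,"travel":[0,0,40],"twist":[0,0,0]},{"gripper":26,"travel":[0,0,24],"twist":[0,0,0]},{"gripper":26,"travel":[0,0,10],"twist":[0,0,0]},{"gripper":26,"travel":[0,0,4],"twist":[0,0,0]},{"gripper":26,"travel":[0,0,1],"twist":[0,0,0]},{"gripper":26,"travel":[0,0,0],"twist":[0,0,0]}]'
python3 -m crank '[{"gripper":26,"travel":[0,0,0.5],"twist":[0,0,0]},{"gripper":26,"travel":[0,0,0.5],"twist":[0,0,0]},{"gripper":26,"travel":[0,0,0],"twist":[0,0,0]},{"gripper":26,"travel":[0,0,0],"twist":[0,0,0]}]'
```

```text
time: 16.3
ee_pos: [0.4163, -0.1332, 0.0581]
tcp_rot: [-179.9, -0.0, -92.0]
wrist_force: [0.2, -0.0, -0.8]
opening: 0.0332
grasp_force: 26.9
time: 16.8
ee_pos: [0.4158, -0.133, 0.0563]
tcp_rot: [-180.0, 0.0, -92.0]
wrist_force: [0.4, 0.2, -0.1]
opening: 0.0327
grasp_force: 26.9
```

```bash
python3 -m crank '[{"gripper":26,"travel":[0,0,0.5],"twist":[0,0,0]},{"gripper":26,"travel":[0,0,0.5],"twist":[0,0,0]},{"gripper":26,"travel":[0,0,0],"twist":[0,0,0]},{"gripper":26,"travel":[0,0,0],"twist":[0,0,0]}]'
```

```text
time: 17.3
ee_pos: [0.4158, -0.133, 0.0553]
tcp_rot: [180.0, 0.0, -92.0]
wrist_force: [-0.4, 0.4, -1.0]
opening: 0.0326
grasp_force: 26.9
```

```bash
python3 -m crank '[{"gripper":26,"travel":[0,0,0.6],"twist":[0,0,0]},{"gripper":26,"travel":[0,0,0],"twist":[0,0,0]},{"gripper":34,"travel":[0,0,0],"twist":[0,0,0]},{"gripper":37,"travel":[0,0,0],"twist":[0,0,0]},{"gripper":42,"travel":[0,0,0],"twist":[0,0,0]},{"gripper":50,"travel":[0,0,0],"twist":[0,0,0]},{"gripper":50,"travel":[0,0,0],"twist":[0,0,0]},{"gripper":50,"travel":[0,0,-10],"twist":[0,0,0]},{"gripper":50,"travel":[0,0,-30],"twist":[0,0,0]},{"gripper":50,"travel":[0,0,-45],"twist":[0,0,0]},{"gripper":50,"travel":[0,0,-50],"twist":[0,0,0]},{"gripper":50,"travel":[0,0,-40],"twist":[0,0,0]}]'
python3 - <<'E'
from workcell import bot
from h import *
o=bot.get_obs();print(o['ee_pos'],o['tcp_rot'],o['q'].round(1))
w=bot.camera("wrist")[:,:,::-1];cv2.imwrite("pics/w8.png",w)
E
```

```text
time: 18.8
ee_pos: [0.4159, -0.133, 0.2325]
tcp_rot: [-179.9, -0.0, -92.0]
wrist_force: [0.7, 0.1, -0.2]
opening: 0.0495
grasp_force: 0.0
[ 0.41588004 -0.13304659  0.23247748] [-1.79892926e+02 -2.97342026e-02 -9.20398945e+01] [ -17.7   -9.9   -1.5   98.3    0.  -105.7]
```

View pics/w8.png

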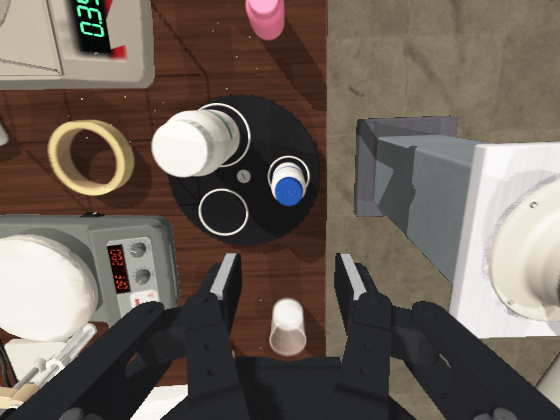

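The small bottle stands in its ring and the disc is still unturned. Now the medium bottle.

```bash
python3 -m crank '[{"gripper":75,"travel":[-30,-0.6,0],"twist":[0,0,0]},{"gripper":75,"travel":[-47,-0.9,0],"twist":[0,0,0]},{"gripper":75,"travel":[-50,-0.9,0],"twist":[0,0,0]},{"gripper":75,"travel":[-50,-0.9,0],"twist":[0,0,0]},{"gripper":75,"travel":[-50,-0.9,0],"twist":[0,0,0]},{"gripper":75,"travel":[-50,-0.9,0],"twist":[0,0,0]},{"gripper":75,"travel":[-50,-0.9,0],"twist":[0,0,0]},{"gripper":75,"travel":[-47,-0.9,0],"twist":[0,0,0]},{"gripper":75,"travel":[-29.5,-0.7,0],"twist":[0,0,0]},{"gripper":75,"travel":[0,0,0],"twist":[0,0,-0.1745]},{"gripper":75,"travel":[0,0,0],"twist":[0,0,-0.1745]},{"gripper":75,"travel":[0,0,0],"twist":[0,0,-0.1745]}]'
python3 -m crank '[{"gripper":75,"travel":[0,0,0],"twist":[0,0,-0.1745]},{"gripper":75,"travel":[0,0,0],"twist":[0,0,-0.1745]},{"gripper":75,"travel":[0,0,0],"twist":[0,0,-0.1745]},{"gripper":75,"travel":[0,0,0],"twist":[0,0,0]}]'
python3 - <<'E'
from workcell import bot
from h import *
o=bot.get_obs();print(o['ee_pos'],o['tcp_rot'],o['q'].round(1))
c=bot.calibration("wrist");w=bot.camera("wrist")[:,:,::-1].copy();cv2.imwrite("pics/w9.png",w)
H,S,V=cv2.split(cv2.cvtColor(w,cv2.COLOR_BGR2HSV))
for x in blobs((H>100)&(H<128)&(S>110),200): print(x[0],x[1],[plane(c,*x[0],z)[:2].round(4) for z in(.1,.108)])
E
```

```text
time: 20.35
ee_pos: [0.4377, 0.2701, 0.2301]
tcp_rot: [-180.0, -0.0, -61.7]
wrist_force: [-0.2, -0.5, 0.1]
opening: 0.0751
grasp_force: 0.0
time: 20.85
ee_pos: [0.4378, 0.2699, 0.23]
tcp_rot: [-180.0, -0.0, -32.1]
wrist_force: [-1.1, -0.1, -0.4]
opening: 0.0754
grasp_force: 0.0
[0.43777452 0.26994531 0.23002481] [-1.79984127e+02 -7.48008636e-03 -3.21191486e+01] [  31.7    0.6    8.    97.4    0.  -116.2]
[287.8 191. ] 1191 [array([0.4387, 0.2698]), array([0.4405, 0.2686])]
[  6.5 296.5] 329 [array([0.5066, 0.6209]), array([0.5066, 0.6102])]
[ 11.6 367.3] 521 [array([0.4291, 0.7007]), array([0.4312, 0.6879])]
```

View pics/w9.png

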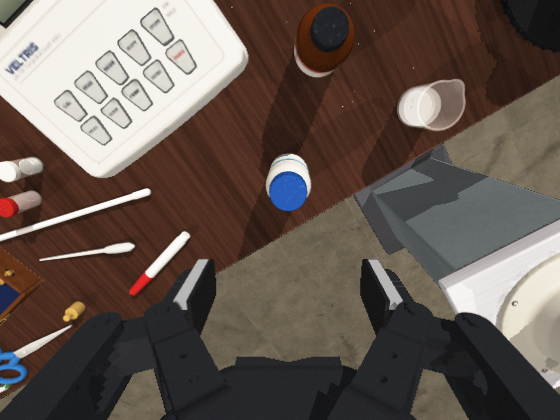

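The medium cap is centred at (288,191) and nothing is near the fingers. Descend and grip the cap.

```bash
python3 -m crank '[{"gripper":75,"travel":[0.8,0.5,25],"twist":[0,0,0]},{"gripper":75,"travel":[0,0,40],"twist":[0,0,0]},{"gripper":75,"travel":[0,0,45],"twist":[0,0,0]},{"gripper":75,"travel":[0,0,32],"twist":[0,0,0]},{"gripper":75,"travel":[0,0,13],"twist":[0,0,0]},{"gripper":75,"travel":[0,0,0],"twist":[0,0,0]},{"gripper":30,"travel":[0,0,0],"twist":[0,0,0]},{"gripper":30,"travel":[0,0,0],"twist":[0,0,0]},{"gripper":30,"travel":[0,0,0],"twist":[0,0,0]},{"gripper":30,"travel":[0,0,0],"twist":[0,0,0]},{"gripper":30,"travel":[0,0,0],"twist":[0,0,0]}]' 45
```

```text
time: 22.28
ee_pos: [0.439, 0.2696, 0.0765]
tcp_rot: [-179.9, -0.1, -32.1]
wrist_force: [-0.7, -0.7, 6.5]
opening: 0.0356
grasp_force: 44.2
```

```bash
python3 -m crank '[{"gripper":28,"travel":[0,0,-5],"twist":[0,0,0]},{"gripper":28,"travel":[0,0,-20],"twist":[0,0,0]},{"gripper":28,"travel":[0,0,-40],"twist":[0,0,0]},{"gripper":28,"travel":[0,0,-45],"twist":[0,0,0]},{"gripper":28,"travel":[0,0,-35],"twist":[0,0,0]},{"gripper":28,"travel":[0,0,-10],"twist":[0,0,0]},{"gripper":28,"travel":[15,16.3,0],"twist":[0,0,0]},{"gripper":28,"travel":[27,29.4,0],"twist":[0,0,0]},{"gripper":28,"travel":[33,36,0],"twist":[0,0,0]},{"gripper":28,"travel":[33,36,0],"twist":[0,0,0]},{"gripper":28,"travel":[33,36,0],"twist":[0,0,0]},{"gripper":28,"travel":[33,36,0],"twist":[0,0,0]}]' 50
python3 -m crank '[{"gripper":28,"travel":[33,36,0],"twist":[0,0,0]},{"gripper":28,"travel":[25,27,0],"twist":[0,0,0]},{"gripper":28,"travel":[11,12,0],"twist":[0,0,0]},{"gripper":28,"travel":[2,2,0],"twist":[0,0,0]},{"gripper":28,"travel":[0,0,0],"twist":[0,0,0]},{"gripper":28,"travel":[0,0,0],"twist":[0,0,0]}]'
python3 - <<'E'
from workcell import bot
from h import *
o=bot.get_obs();print(o['q'].round(1))
w=bot.camera("wrist")[:,:,::-1];cv2.imwrite("pics/w10.png",w)
E
```

```text
time: 23.78
ee_pos: [0.4847, 0.0144, 0.2283]
tcp_rot: [179.9, 0.1, -32.0]
wrist_force: [1.1, 0.4, -1.5]
opening: 0.0351
grasp_force: 50.5
time: 24.52
ee_pos: [0.5043, -0.0859, 0.2298]
tcp_rot: [-180.0, -0.0, -32.0]
wrist_force: [-0.2, -0.9, -3.1]
opening: 0.0355
grasp_force: 50.5
[  -9.7    0.2    7.6   97.4    0.  -157.7]
```

View pics/w10.png

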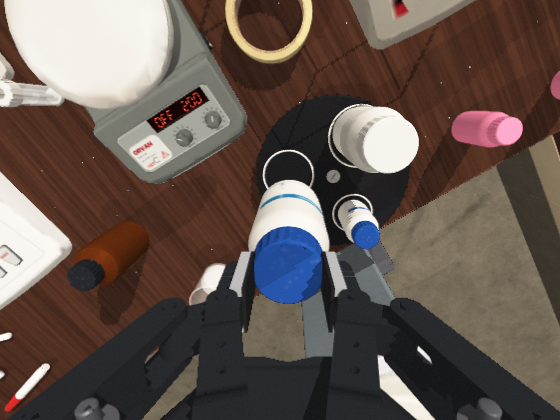

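The medium bottle is held upright, approaching its ring at (288,172); the others stand well. Lower.

```bash
python3 -m crank '[{"gripper":28,"travel":[1,0.5,25],"twist":[0,0,0]},{"gripper":28,"travel":[0,0,40],"twist":[0,0,0]},{"gripper":28,"travel":[0,0,34],"twist":[0,0,0]},{"gripper":28,"travel":[0,0,18],"twist":[0,0,0]},{"gripper":28,"travel":[0,0,7],"twist":[0,0,0]},{"gripper":28,"travel":[0,0,3],"twist":[0,0,0]},{"gripper":28,"travel":[0,0,1],"twist":[0,0,0]},{"gripper":28,"travel":[0,0,0],"twist":[0,0,0]},{"gripper":28,"travel":[0,0,0],"twist":[0,0,0]}]'
```

```text
time: 25.7
ee_pos: [0.5051, -0.088, 0.1022]
tcp_rot: [-180.0, -0.0, -32.1]
wrist_force: [-0.5, -0.5, -1.8]
opening: 0.035
grasp_force: 50.5
```

```bash
python3 -m crank '[{"gripper":28,"travel":[0,0,0.5],"twist":[0,0,0]},{"gripper":28,"travel":[0,0,0.5],"twist":[0,0,0]},{"gripper":28,"travel":[0,0,0.5],"twist":[0,0,0]},{"gripper":28,"travel":[0,0,0],"twist":[0,0,0]},{"gripper":28,"travel":[0,0,0],"twist":[0,0,0]}]'
```

```text
time: 26.32
ee_pos: [0.5049, -0.0879, 0.1002]
tcp_rot: [180.0, 0.0, -32.0]
wrist_force: [0.1, 0.4, -3.3]
opening: 0.0349
grasp_force: 50.5
```

```bash
python3 -m crank '[{"gripper":28,"travel":[0,0,0.5],"twist":[0,0,0]},{"gripper":28,"travel":[0,0,0.5],"twist":[0,0,0]},{"gripper":28,"travel":[0,0,0.5],"twist":[0,0,0]},{"gripper":28,"travel":[0,0,0],"twist":[0,0,0]},{"gripper":28,"travel":[0,0,0],"twist":[0,0,0]}]'
```

```text
time: 26.95
ee_pos: [0.5049, -0.0879, 0.0987]
tcp_rot: [180.0, -0.0, -32.0]
wrist_force: [0.2, 1.0, -2.8]
opening: 0.0353
grasp_force: 50.5
```

```bash
python3 -m crank '[{"gripper":28,"travel":[0,0,0.5],"twist":[0,0,0]},{"gripper":28,"travel":[0,0,0.5],"twist":[0,0,0]},{"gripper":28,"travel":[0,0,0],"twist":[0,0,0]},{"gripper":28,"travel":[0,0,0],"twist":[0,0,0]}]'
```

```text
time: 27.45
ee_pos: [0.5053, -0.0881, 0.0986]
tcp_rot: [-180.0, -0.1, -32.1]
wrist_force: [-0.3, -0.6, 5.3]
opening: 0.0348
grasp_force: 51.4
```

Contact: the force went to +5 N. Release slowly and rise.

```bash
python3 -m crank '[{"gripper":28,"travel":[0,0,-0.6],"twist":[0,0,0]},{"gripper":28,"travel":[0,0,0],"twist":[0,0,0]},{"gripper":37,"travel":[0,0,0],"twist":[0,0,0]},{"gripper":40,"travel":[0,0,0],"twist":[0,0,0]},{"gripper":46,"travel":[0,0,0],"twist":[0,0,0]},{"gripper":58,"travel":[0,0,0],"twist":[0,0,0]},{"gripper":58,"travel":[0,0,0],"twist":[0,0,0]},{"gripper":58,"travel":[0,0,-10],"twist":[0,0,0]},{"gripper":58,"travel":[0,0,-30],"twist":[0,0,0]},{"gripper":58,"travel":[0,0,-45],"twist":[0,0,0]},{"gripper":58,"travel":[0,0,-45],"twist":[0,0,0]},{"gripper":58,"travel":[0,0,0],"twist":[0,0,0]}]'
python3 - <<'E'
from workcell import bot
from h import *
w=bot.camera("wrist")[:,:,::-1].copy();cv2.imwrite("pics/w11.png",w)
c=bot.calibration("wrist")
H,S,V=cv2.split(cv2.cvtColor(w,cv2.COLOR_BGR2HSV))
for x in blobs((H>100)&(H<128)&(S>110),200): print(x[0],x[1],[plane(c,*x[0],z)[:2].round(4) for z in(.096,.126)])
yy,xx=np.indices(V.shape)
m=(np.hypot(xx-333,yy-177)<9)&(V>120);print("hub",plane(c,xx[m].mean(),yy[m].mean(),.022))
E
```

```text
time: 28.95
ee_pos: [0.5061, -0.0881, 0.2327]
tcp_rot: [-179.9, -0.3, -32.1]
wrist_force: [0.5, -0.6, 0.7]
opening: 0.0578
grasp_force: 0.0
[289.1 199.3] 1366 [array([ 0.4975, -0.084 ]), array([ 0.5051, -0.0887])]
[363.9 236.6] 610 [array([ 0.417 , -0.1315]), array([ 0.4326, -0.1314])]
hub [ 0.47294208 -0.13508821  0.022     ]
```

View pics/w11.png

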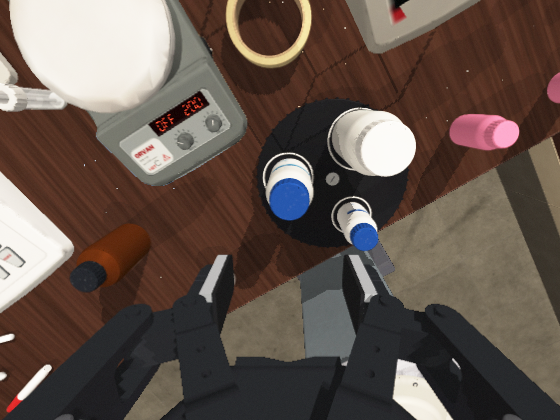

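All three bottles stand upright inside their rings, each within 2–3 mm of the centre where measured. The disc is unturned and the gripper is clear, so I'm handing in.

```bash
python3 -c "
from workcell import bot
print(bot.job_done())"
```

```text
the job is handed in; nothing more can be done
None
```

I put all three white bottles upright in the rings of their sizes, with the turntable unturned and the brown bottle and beaker untouched, and handed the job in after about 29 s of robot time; the hand-in call gave no verdict.

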